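Unstack the press plates into their inspection trays

TASK

The display press plates have come back from cleaning in one stack on the blue pallet. Take the stack apart and lay each plate flat, fully down in the recess of its own shape and size in the four black inspection trays: bar, round, compact and phone plate. Keep the plates level, set them down gently without dropping them, leave the two small amber jars where they stand, and let go of everything at the end.

Things in the scene. Friction and masses are not known exactly. Their poses are not given: they have to be found in the camera images.
- plate_bar: The bar plate, top of the stack: bare aluminium press plate with a ground grey top face, a narrow bar 66 x 20 mm; 16 mm thick. Loose, about 57 g. Origin: centre of its underside; x along its long side, y across, z up. It lies on the round plate, its ends sticking out beyond it.
- plate_round: The round plate, second from the top: bare aluminium press plate with a ground grey top face, a disc of 46 mm diameter; 16 mm thick. Loose, about 72 g. Origin: centre of its underside; z up. It lies on the compact plate, showing on both sides of the bar.
- plate_compact: The compact plate, third from the top: bare aluminium press plate with a ground grey top face, a rectangle 92 x 52 mm; 16 mm thick. Loose, about 210 g. Origin: centre of its underside; x along its long side, y across, z up. It lies on the phone plate.
- plate_phone: The phone plate, bottom of the stack: bare aluminium press plate with a ground grey top face, the largest rectangle, 124 x 60 mm; 16 mm thick. Loose, about 320 g. Origin: centre of its underside; x along its long side, y across, z up. It lies on a fixed flat blue pallet, 150 x 86 mm and 10 mm high, so the stack rises to 74 mm above the bench; the plates are a little askew on one another.
- tray_bar: The bar tray: fixed black inspection tray, 164 x 100 mm outside and 6 mm high, with an 82 x 36 mm rectangle sunk 3 mm into it, grey floor, in the centre: the recess made for the bar plate, 8 mm larger than it all round. Origin: centre of the underside, right below the recess centre (the recess floor is 3 mm above the origin, the rim 6 mm); x along the long side of the tray and of the recess, z up. Its place and yaw change between starts.
- tray_round: The round tray: fixed black inspection tray, 164 x 100 mm outside and 6 mm high, with a round recess of 62 mm diameter sunk 3 mm into it, grey floor, in the centre: the recess made for the round plate, 8 mm larger than it all round. Origin: centre of the underside, right below the recess centre (the recess floor is 3 mm above the origin, the rim 6 mm); x along the long side of the tray, z up. Its place and yaw change between starts.
- tray_compact: The compact tray: fixed black inspection tray, 164 x 100 mm outside and 6 mm high, with a 108 x 68 mm rectangle sunk 3 mm into it, grey floor, in the centre: the recess made for the compact plate, 8 mm larger than it all round. Origin: centre of the underside, right below the recess centre (the recess floor is 3 mm above the origin, the rim 6 mm); x along the long side of the tray and of the recess, z up. Its place and yaw change between starts.
- tray_phone: The phone tray: fixed black inspection tray, 164 x 100 mm outside and 6 mm high, with a 140 x 76 mm rectangle sunk 3 mm into it, grey floor, in the centre: the recess made for the phone plate, 8 mm larger than it all round. Origin: centre of the underside, right below the recess centre (the recess floor is 3 mm above the origin, the rim 6 mm); x along the long side of the tray and of the recess, z up. Its place and yaw change between starts.
- vial_left: Bystander: small loose amber jar with a white cap, 22 mm diameter, 45 mm high, standing between the trays on the robot's left (+y). Origin: centre of its underside. Leave it alone.
- vial_right: Bystander: another such jar, between the trays on the robot's right (-y). Origin: centre of its underside. Leave it alone.
There are look-alikes about, which are no part of the job. Leave any brown or yellow look-alike of the plate_bar alone.

How it is judged:
By the outcome, as a careful person would: the job done as asked, in the order asked, and still so for the second after the job is handed in, with the robot touching nothing.
It also fails if it takes over 117 s, if anything falls off the work surface, if the arm or the gripper's body presses on something with over 40 N, if the wrist force passes 120 N, or if a joint passes its speed limit or range.

ROBOT

A 6-joint arm with a two-finger parallel gripper is mounted at the origin on the work surface. World frame = base frame: x ahead of the robot, y to its left, z up, the work surface at z = 0. Lengths are in m, angles in rad, forces in N, time in s.
With the tool pointing down it reaches from about 0.35 to 0.775 m from the base axis. Payload 7.3 kg.
Tool frame: the origin (TCP) lies at the very end of the fingers, on their centre line; the grasp point (between the pads) lies 19 mm behind it; z points along the fingers, y is the line along which they close (so a half turn about z gives the same grasp; the last joint's range is limited). The gripper opens to 92 mm and grips with 3 to 60 N. Pads are 19 mm wide; open, the fingers measure 130 mm over their backs; the gripper's body (75 mm by 190 mm) begins 47 mm behind the grasp point.
Start: joints at [-1.311, 0.342, 1.524, -0, 1.275, -0.146], TCP at [0.207, -0.482, 0.227] pointing down, gripper open.
Joint ranges: [-2.53, 2.53], [-0.77, 2.02], [0.04, 2.7], [-1, 4.14], [0.28, 2.66], [-3.11, 3.11]. Speed limits (rad/s): [2.57, 2.57, 3.14, 3.14, 3.14, 3.14].

INTERFACE

Orientations are given as [roll, pitch, yaw] about the fixed x, y, z axes, in that order (R = Rz(yaw) Ry(pitch) Rx(roll)).
In Python, from cell import robot, read_camera, get_calibration gives the robot as it stands. The module is installed in compiled form; this text tells all that it offers.
- The arm moves only by the tool send_rows, never from a script. Its argument "plan" is a list of rows, each a list of 2 entries, a list of its own where there are three numbers: the shift along the tool's x, y, z as a fraction of full scale, then the turn, a rotation vector about the tool's x, y, z as a fraction of full scale. A call has exactly 10 rows; each row shifts and turns the commanded pose from where the row before left it, along the tool's axes as they then stand; what a row does not reach is not made up. Full scale, the value 1, is 0.025 m for a shift and 90 degrees for a turn. A row lasts 1/8 s, in which the tool goes at most 62.5 mm and 10.7 degrees, less where a joint would pass 70% of its speed; a pose out of reach is approached as far as the arm can. A call with a number of a shift or a turn outside -1 to 1 is refused whole. A call with a gripper value outside its range is refused whole. "gripper" is the opening, from -1 (shut) to 1 (fully open), so that 0 is half open, set as the call begins (left out, the last holds). The fingers move at their own pace and stop on an object; "force" is the grip in N (left out, the last holds). Time passes only in rows, so rows that do not move let the fingers close, or fill a call up. It gives the time, the measured TCP pose, the force, the opening and the grip force at its end, in the units of the state.
- robot.observe(): the state, without advancing time (a new reading comes with each control period).
- read_camera(name): name is "scene" or "top" or "wrist"; returns (picture, depth): 480x640x3 uint8, blue, green, red; 480x640 float32, m along the optical axis (not along the pixel's ray), 0 where there is no reading.
- get_calibration(name): a dict with "intrinsics" (3x3 intrinsics, pixels), "rvec" (rotation vector, rad) and "tvec" (3), from world to camera coordinates, as OpenCV has them. Camera axes: x right, y down, z forward; pixel columns grow to the right and rows downward; lengths in m; the calibration is good to about 2 mm. A picture is of the moment at which its call begins: read the wrist's pose just before it. get_calibration takes no time and is no camera call; for the wrist camera it gives the pose at the moment of the call.
- robot.hand_in(): hands the job in; it is judged then, once.
The state is a dict: "time": time; "qpos": joint angles; "qvel": joint speeds; "joint_efforts": joint torques, N m; "tool_pos": TCP position; "tool_rot": TCP orientation; "contact_force": force on the tool from outside, world axes, zero at the start; "torque": the same for the moment, N m; "opening": finger opening in m; "grip_force": force on a finger pad.
Only numpy, scipy, OpenCV 4.12 (cv2) and the standard library are available. Lean on these libraries where they do the work, as an engineer would, in place of code of your own. Each camera call takes 0.05 s, during which the arm holds its last target. There are 200 camera calls.

## Working session

There is one attempt and no reset: what is moved stays moved. The work goes in short steps, Python scripts to look and compute and a tool call to move; the robot and the scene stay as the last step left them, time stands still between calls to the robot, and variables do not carry over. Pictures are saved under pics/ and viewed, at most 14 in all, crops included, and the job is handed in when it is done.

Besides the shell and the picture viewer there is one more tool, called after "Call:" as a command line: name --argument value ..., lists and objects as JSON in quotes. send_rows: Moves the arm, as the interface text tells. Shift numbers are shares of 0.025 m and turn numbers shares of 90 degrees, none past 1 either way. Its arguments: {"type":"object","properties":{"plan":{"type":"array"},"gripper":{"type":"number"},"force":{"type":"number"}},"required":["plan"]}

```bash
mkdir -p pics; ls; python3 - <<'E'
from cell import robot, read_camera, get_calibration
import cv2,numpy as np
for n in ("top","scene"):
    p,d=read_camera(n); cv2.imwrite(f"pics/{n}0.png",p); np.save(f"{n}0.npy",d)
    print(n,get_calibration(n))
print(robot.observe())
E
```

```text
pics
top {'intrinsics': array([[475.10770088,   0.        , 317.75237626],
       [  0.        , 475.10770088, 234.9597503 ],
       [  0.        ,   0.        ,   1.        ]]), 'rvec': array([ 2.20918703, -2.15882237,  0.13725419]), 'tvec': array([-0.08573568,  0.48910761,  1.08686298])}
scene {'intrinsics': array([[446.10421158,   0.        , 316.62707711],
       [  0.        , 446.10421158, 239.43163201],
       [  0.        ,   0.        ,   1.        ]]), 'rvec': array([ 2.27722994,  0.65906854, -0.24714913]), 'tvec': array([-0.3656905 , -0.17344862,  1.04359723])}
{'time': 0.1, 'qpos': array([-1.31097295e+00,  3.42708774e-01,  1.52491403e+00, -9.31645201e-06,
        1.27543012e+00, -1.46009015e-01]), 'qvel': array([ 0.00069016, -0.00369329, -0.00236445,  0.00073026,  0.00035043,
       -0.0015509 ]), 'joint_efforts': array([ 1.67296141e-03, -4.32003450e+01, -2.44693959e+01,  7.19766947e-02,
        5.26759762e-02, -5.37706319e-05]), 'tool_pos': array([ 0.20717891, -0.48198951,  0.22608815]), 'tool_rot': array([-3.14014663e+00, -2.03641437e-04,  4.05834964e-01]), 'contact_force': array([-0.27369028, -0.16818874,  0.44809246]), 'torque': array([-0.01082336, -0.01042255,  0.00353547]), 'grip_force': 0.0, 'opening': 0.09193688616383346}
```

View pics/top0.png

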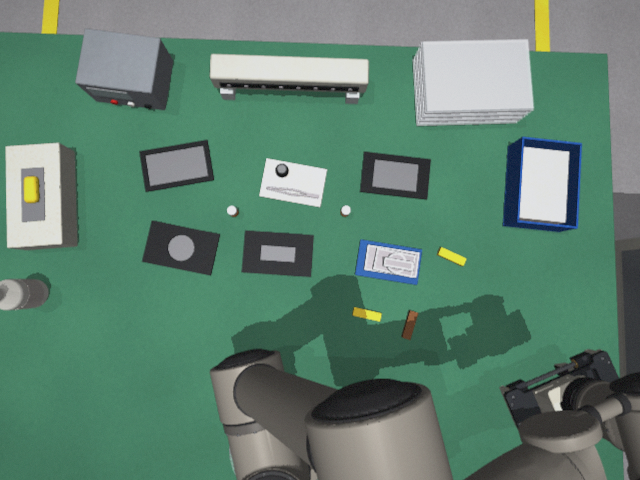

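View pics/scene0.png

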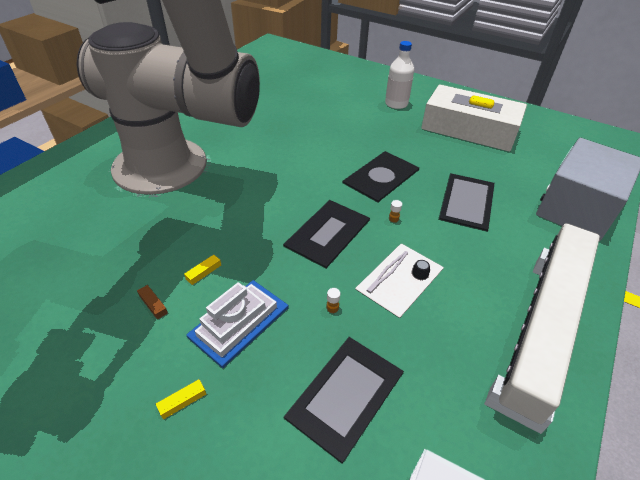

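The top view shows the phone tray at (177,165), the round tray at (181,247), the bar tray at (278,253) and the compact tray at (396,175). The stack is at (390,261), the jars at (232,211) and (346,211), and the yellow and brown look-alikes are near the stack. I'll measure these next.

```bash
cat > h.py <<'E'
import numpy as np,cv2
from cell import robot, read_camera, get_calibration
def cam(n):
    c=get_calibration(n); R=cv2.Rodrigues(c["rvec"])[0]
    return c["intrinsics"],R,np.asarray(c["tvec"]).ravel()
def onplane(uv,z,c):
    K,R,t=c; uv=np.atleast_2d(uv).astype(float)
    r=(np.linalg.inv(K)@np.c_[uv,np.ones(len(uv))].T).T@R
    o=-R.T@t; s=(z-o[2])/r[:,2]
    return o+r*s[:,None]
def cloud(d,c):
    K,R,t=c; v,u=np.mgrid[:480,:640]
    P=np.stack([(u-K[0,2])/K[0,0]*d,(v-K[1,2])/K[1,1]*d,d],-1)
    return (P-t)@R
def rect(mask,z,c):
    k=max(cv2.findContours(mask.astype(np.uint8),cv2.RETR_EXTERNAL,cv2.CHAIN_APPROX_NONE)[0],key=cv2.contourArea)
    w=onplane(k[:,0],z,c)[:,:2]*1000
    (cx,cy),(a,b),_=r=cv2.minAreaRect(w.astype(np.float32))
    B=cv2.boxPoints(r); e=[B[1]-B[0],B[2]-B[1]]; e=max(e,key=np.linalg.norm)
    yaw=(np.degrees(np.arctan2(e[1],e[0]))+90)%180-90
    return np.round([cx,cy,max(a,b),min(a,b),yaw],1)
E
cat > m.py <<'E'
from h import *
p=cv2.imread("pics/top0.png"); d=np.load("top0.npy"); c=cam("top")
X=cloud(d,c); 
print("table z",np.median(X[280:300,100:200,2]))
blk=(p.max(2)<60)
n,l,s,_=cv2.connectedComponentsWithStats(blk.astype(np.uint8))
for name,(u,v) in dict(phone=(177,165),round=(181,247),bar=(278,253),compact=(396,175)).items():
    W=np.zeros_like(blk); W[v-28:v+29,u-42:u+43]=1
    print(name,"tray",rect(blk&W,.006,c))
    hs=cv2.cvtColor(p,cv2.COLOR_BGR2HSV)
    g=(p.min(2)>70)&(hs[...,1]<60)&W
    print("   recess",rect(g,.003,c))
x=X[225:300,340:440]; 
for lo,hi,zz in((66,82,.074),(51,82,.058),(35,82,.042),(19,82,.026)):
    M=np.zeros((480,640),bool); M[235:290,345:435]=(X[235:290,345:435,2]*1000>lo)&(X[235:290,345:435,2]*1000<hi)
    print(zz,M.sum(),rect(M,zz,c) if M.sum()>5 else "")
M=np.zeros((480,640),bool); M[232:295,345:435]=((hs[...,1]>120)&(hs[...,0]>100)&(hs[...,0]<130))[232:295,345:435]
print("pallet",rect(M,.01,c))
for u,v in((232,211),(346,211)): print("jar",onplane((u,v),.045,c))
cv2.imwrite("pics/st.png",cv2.resize(p[225:300,340:440],(800,600),interpolation=cv2.INTER_CUBIC))
E
python3 m.py
```

```text
table z 0.0002581217407530022
phone tray [651.9 266.7 163.1  98.7 -78.3]
   recess [652.6 268.1 141.   77.3 -78.3]
round tray [455.6 246.1 163.1  96.7  80. ]
   recess [454.5 247.3  61.8  60.9   2.7]
bar tray [474.6  38.6 118.3  43.7  88. ]
   recess [447.3  19.   83.7  37.6  87.5]
compact tray [ 643.  -259.   162.    98.3   85. ]
   recess [ 643.7 -259.8  109.2   69.3   84.8]
0.074 270 [ 427.  -253.    66.9   20.2   81.3]
0.058 424 [ 429.4 -254.8   68.5   43.1  -88.7]
0.042 902 [ 432.  -250.4   92.6   52.1   79.6]
0.026 1361 [ 435.4 -247.2  124.7   60.5   82.4]
pallet [ 433.  -243.3  148.9   85.9   81.9]
jar [[0.53947792 0.12435858 0.045     ]]
jar [[ 0.54628639 -0.13806871  0.045     ]]
```

View pics/st.png

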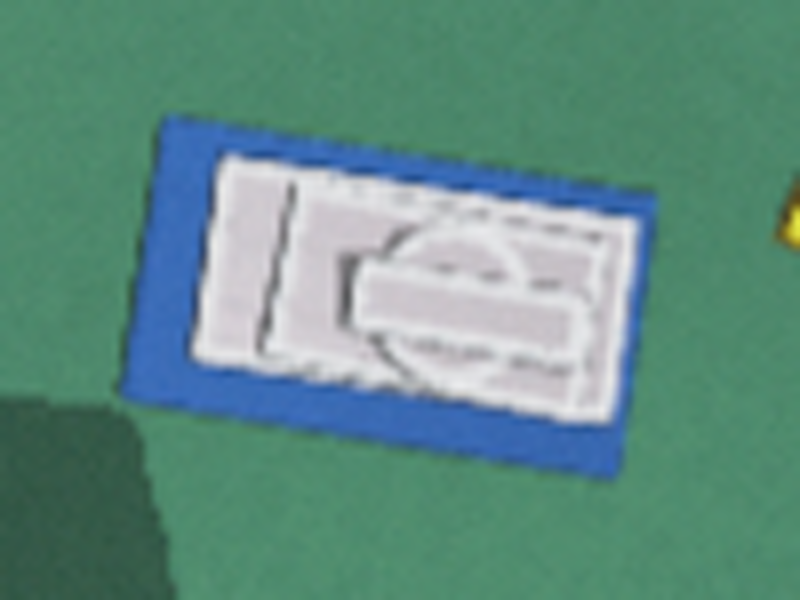

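Call:
send_rows --plan '[[[0,0,0],[0,0,-0.1075]],[[0,0,0],[0,0,-0.1075]],[[0,0,0],[0,0,-0.1075]],[[0,0,0],[0,0,-0.1075]],[[0,0,0],[0,0,-0.1075]],[[0,0,0],[0,0,-0.1075]],[[0.8,0.56,0],[0,0,0]],[[0.8,0.56,0],[0,0,0]],[[0.8,0.56,0],[0,0,0]],[[0.8,0.56,0],[0,0,0]]]' --gripper 1 --force 25

```text
time: 1.35
tool_pos: [0.2751, -0.411, 0.2264]
tool_rot: [-3.141, -0.001, 1.419]
contact_force: [-0.7, -0.2, 0.3]
opening: 0.0918
grip_force: 0.0
```

Call:
send_rows --plan '[[[0.72,0.5,0.24],[0,0,0]],[[0.72,0.5,0.24],[0,0,0]],[[0.72,0.5,0.24],[0,0,0]],[[0.72,0.5,0.24],[0,0,0]],[[0.72,0.5,0.24],[0,0,0]],[[0.72,0.5,0.24],[0,0,0]],[[0.72,0.5,0.24],[0,0,0]],[[0.72,0.5,0.24],[0,0,0]],[[0.72,0.5,0.24],[0,0,0]],[[0,0,0],[0,0,0]]]'

```text
time: 2.6
tool_pos: [0.4107, -0.2675, 0.172]
tool_rot: [-3.14, -0.001, 1.421]
contact_force: [0.4, -0.5, -0.1]
opening: 0.0921
grip_force: 0.0
```

```bash
cat >> h.py <<'E'
def go(x,y,z,yaw=None,s=None):
    """print turn (share of 90 deg about tool z) and then shift in shares (of 25 mm) to reach the pose (mm, deg)"""
    s=s or robot.observe(); r=s["tool_rot"]; cur=np.degrees(r[2])
    yaw=cur if yaw is None else yaw
    dy=(yaw-cur+90)%180-90; a=np.radians(cur+dy)
    D=np.array([x,y,z])-s["tool_pos"]*1000
    sh=np.array([np.cos(a)*D[0]+np.sin(a)*D[1],np.sin(a)*D[0]-np.cos(a)*D[1],-D[2]])/25
    print("t",round(s["time"],2),"pos",np.round(s["tool_pos"]*1000,1),"rot",np.round(np.degrees(r),2),"F",np.round(s["contact_force"],1),"open",round(s["opening"]*1000,1),"grip",round(s["grip_force"],1))
    print("  turn",round(-dy/90,4),"shift shares",np.round(sh,2))
E
python3 - <<'E'
from h import *
go(427,-253,62.5,81.3)
s=robot.observe(); p,d=read_camera("wrist"); c=cam("wrist"); cv2.imwrite("pics/w1.png",p); np.save("w1.npy",d)
X=cloud(d,c)*1000
for lo,hi,zz in((67,82,.074),(51,82,.058),(35,82,.042),(19,82,.026)):
    M=(X[...,2]>lo)&(X[...,2]<hi)&(abs(X[...,0]-430)<90)&(abs(X[...,1]+250)<90)
    print(zz,M.sum(),rect(M,zz,c) if M.sum()>5 else "")
E
```

```text
t 2.6 pos [ 410.7 -267.5  172. ] rot [-1.7992e+02 -5.0000e-02  8.1420e+01] F [ 0.4 -0.5 -0.1] open 92.1 grip 0.0
  turn 0.0014 shift shares [0.67 0.56 4.38]
0.074 2568 [ 425.1 -256.5   65.8   19.4   81.5]
0.058 3897 [ 427.  -260.3   70.6   44.9   81.4]
0.042 7712 [ 429.4 -255.    94.3   51.9   79.5]
0.026 10915 [ 432.7 -251.   123.6   61.6   81.7]
```

View pics/w1.png

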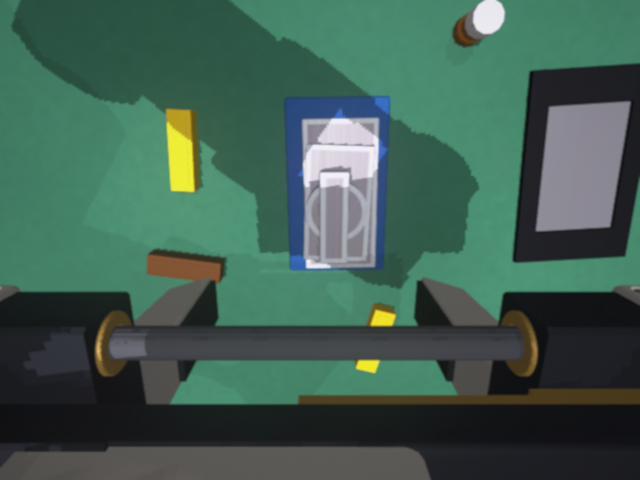

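Call:
send_rows --plan '[[[0.3,0.27,0.55],[0,0,0]],[[0.3,0.26,0.55],[0,0,0]],[[0,0,0.55],[0,0,0]],[[0,0,0.55],[0,0,0]],[[0,0,0.55],[0,0,0]],[[0,0,0.55],[0,0,0]],[[0,0,0.55],[0,0,0]],[[0,0,0.3],[0,0,0]],[[0,0,0.2],[0,0,0]],[[0,0,0],[0,0,0]]]'

```text
time: 3.9
tool_pos: [0.4258, -0.2558, 0.0638]
tool_rot: [-3.141, -0.0, 1.419]
contact_force: [0.5, 0.2, 0.7]
opening: 0.0917
grip_force: 0.0
```

```bash
python3 -c "
from h import *
go(426,-254.7,62.5,81.3)"
```

```text
t 3.9 pos [ 425.8 -255.8   63.8] rot [-179.99   -0.     81.3 ] F [0.5 0.2 0.7] open 91.7 grip 0.0
  turn 0.0 shift shares [0.05 0.   0.05]
```

Call:
send_rows --plan '[[[0,0,0.04],[0,0,0]],[[0,0,0],[0,0,0]],[[0,0,0],[0,0,0]],[[0,0,0],[0,0,0]],[[0,0,0],[0,0,0]],[[0,0,0],[0,0,0]],[[0,0,0],[0,0,0]],[[0,0,0],[0,0,0]],[[0,0,0],[0,0,0]],[[0,0,0],[0,0,0]]]' --gripper -1 --force 20

```text
time: 5.15
tool_pos: [0.4258, -0.2558, 0.063]
tool_rot: [3.142, 0.0, 1.419]
contact_force: [0.1, 0.3, 1.2]
opening: 0.0198
grip_force: 20.0
```

```bash
python3 -c "
from h import *
go(447,18,107,87.5)"
```

```text
t 5.15 pos [ 425.8 -255.8   63. ] rot [1.80e+02 1.00e-02 8.13e+01] F [0.1 0.3 1.2] open 19.8 grip 20.0
  turn -0.0689 shift shares [10.98  0.37 -1.76]
```

Call:
send_rows --plan '[[[0,0,-0.15],[0,0,0]],[[0,0,-0.4],[0,0,0]],[[0,0,-0.5],[0,0,0]],[[0,0,-0.5],[0,0,0]],[[0,0,-0.25],[0,0,-0.035]],[[0,0,0],[0,0,-0.034]],[[0.5,0,0],[0,0,0]],[[0.9,0.1,0],[0,0,0]],[[0.9,0.1,0],[0,0,0]],[[0.9,0.1,0],[0,0,0]]]'

```text
time: 6.4
tool_pos: [0.4367, -0.1748, 0.1083]
tool_rot: [-3.142, -0.0, 1.526]
contact_force: [-0.2, 0.6, 0.6]
opening: 0.0199
grip_force: 20.0
```

Call:
send_rows --plan '[[[0.9,0.07,0],[0,0,0]],[[0.9,0,0],[0,0,0]],[[0.9,0,0],[0,0,0]],[[0.9,0,0],[0,0,0]],[[0.9,0,0],[0,0,0]],[[0.9,0,0],[0,0,0]],[[0.9,0,0],[0,0,0]],[[0.8,0,0],[0,0,0]],[[0.45,0,0],[0,0,0]],[[0,0,0],[0,0,0]]]'

```text
time: 7.65
tool_pos: [0.4465, 0.0129, 0.1081]
tool_rot: [3.142, 0.0, 1.528]
contact_force: [-0.1, -0.4, 0.2]
opening: 0.0197
grip_force: 20.0
```

```bash
cat > wr.py <<'E'
import sys
from h import *
# wrist look: fit of grey areas near (x,y) at height z
x,y,z,tag=float(sys.argv[1]),float(sys.argv[2]),float(sys.argv[3]),sys.argv[4]
R=float(sys.argv[5]) if len(sys.argv)>5 else 120
p,d=read_camera("wrist"); c=cam("wrist"); cv2.imwrite(f"pics/{tag}.png",p); np.save(f"{tag}.npy",d)
X=cloud(d,c)*1000
hs=cv2.cvtColor(p,cv2.COLOR_BGR2HSV)
M=(p.min(2)>70)&(hs[...,1]<60)&(np.hypot(X[...,0]-x,X[...,1]-y)<R)&(abs(X[...,2]-z)<5)
M=cv2.morphologyEx(M.astype(np.uint8),cv2.MORPH_OPEN,np.ones((3,3)))
print(M.sum(),rect(M,z/1000,c))
E
python3 -c "
from h import *
go(447,18,8,87.5)"; python3 wr.py 447 19 3 wb
```

```text
t 7.65 pos [446.5  12.9 108.1] rot [1.7999e+02 1.0000e-02 8.7570e+01] F [-0.1 -0.4  0.2] open 19.7 grip 20.0
  turn 0.0008 shift shares [0.2  0.01 4.  ]
2647 [447.3  36.6  40.5  35.2  87.6]
```

View pics/wb.png

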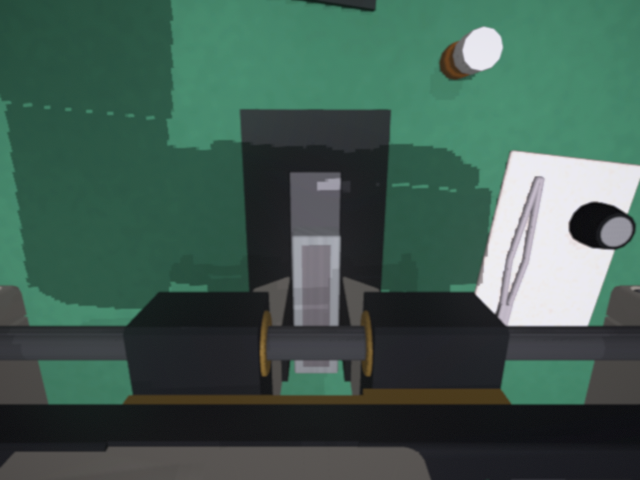

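The bar sits level in the gripper. The open part of the recess shows at (315,205), and the bar's far end is at (318,236). Wrist and top camera agree once I allow for a TCP offset of about (-1,-3) mm.

Call:
send_rows --plan '[[[0.07,0,0.5],[0,0,0]],[[0.06,0,0.6],[0,0,0]],[[0,0,0.6],[0,0,0]],[[0,0,0.6],[0,0,0]],[[0,0,0.5],[0,0,0]],[[0,0,0.4],[0,0,0]],[[0,0,0.3],[0,0,0]],[[0,0,0.2],[0,0,0]],[[0,0,0.14],[0,0,0]],[[0,0,0.06],[0,0,0]]]'

```text
time: 8.95
tool_pos: [0.4469, 0.0155, 0.0104]
tool_rot: [3.141, 0.0, 1.527]
contact_force: [0.0, 0.2, -0.5]
opening: 0.0195
grip_force: 20.0
```

Call:
send_rows --plan '[[[0,0,0.02],[0,0,0]],[[0,0,0.02],[0,0,0]],[[0,0,0.02],[0,0,0]],[[0,0,0.02],[0,0,0]],[[0,0,0],[0,0,0]],[[0,0,0],[0,0,0]],[[0,0,0],[0,0,0]],[[0,0,0],[0,0,0]],[[0,0,0],[0,0,0]],[[0,0,0],[0,0,0]]]'

```text
time: 10.2
tool_pos: [0.4469, 0.0155, 0.0084]
tool_rot: [3.142, 0.0, 1.527]
contact_force: [-0.1, -0.7, -0.8]
opening: 0.0197
grip_force: 20.0
```

Call:
send_rows --plan '[[[0,0,0.01],[0,0,0]],[[0,0,0.01],[0,0,0]],[[0,0,0.01],[0,0,0]],[[0,0,0],[0,0,0]],[[0,0,0],[0,0,0]],[[0,0,0],[0,0,0]],[[0,0,0],[0,0,0]],[[0,0,0],[0,0,0]],[[0,0,0],[0,0,0]],[[0,0,0],[0,0,0]]]'

```text
time: 11.45
tool_pos: [0.4469, 0.0155, 0.0079]
tool_rot: [3.141, 0.0, 1.527]
contact_force: [-1.8, -0.2, 5.3]
opening: 0.0196
grip_force: 20.0
```

Call:
send_rows --plan '[[[0,0,0],[0,0,0]],[[0,0,0],[0,0,0]],[[0,0,0],[0,0,0]],[[0,0,0],[0,0,0]],[[0,0,0],[0,0,0]],[[0,0,-0.3],[0,0,0]],[[0,0,-0.7],[0,0,0]],[[0,0,-0.9],[0,0,0]],[[0,0,-0.9],[0,0,0]],[[-0.5,0,-0.9],[0,0,0]]]' --gripper 1

```text
time: 12.7
tool_pos: [0.4462, 0.0033, 0.1015]
tool_rot: [3.141, 0.0, 1.528]
contact_force: [0.5, 0.6, -0.3]
opening: 0.0919
grip_force: 0.0
```

Call:
send_rows --plan '[[[-1,-0.1,-0.8],[0,0,0.035]],[[-1,-0.1,-0.8],[0,0,0.034]],[[-1,0,-0.7],[0,0,0]],[[-1,0,-0.5],[0,0,0]],[[-1,0,0],[0,0,0]],[[-1,0,0],[0,0,0]],[[-1,0,0],[0,0,0]],[[-1,0,0],[0,0,0]],[[-1,0,0],[0,0,0]],[[-1,0,0],[0,0,0]]]'

```text
time: 13.95
tool_pos: [0.4072, -0.2449, 0.1707]
tool_rot: [3.141, 0.0, 1.419]
contact_force: [1.0, -1.0, -0.6]
opening: 0.0918
grip_force: 0.0
```

```bash
cat > pl.py <<'E'
import sys
from h import *
p,d=read_camera(sys.argv[1]); c=cam(sys.argv[1]); cv2.imwrite(f"pics/{sys.argv[2]}.png",p)
X=cloud(d,c)*1000
for lo,hi,zz in((51,62,.058),(35,62,.042),(19,62,.026)):
    M=(X[...,2]>lo)&(X[...,2]<hi)&(abs(X[...,0]-430)<90)&(abs(X[...,1]+250)<90)
    if M.sum()>20: print(zz,M.sum(),rect(M,zz,c))
if len(sys.argv)>3: # plates laid
  hs=cv2.cvtColor(p,cv2.COLOR_BGR2HSV)
  for n,x,y in (("phone",652,268),("round",455,247),("bar",447,19),("compact",644,-260)):
    near=(np.hypot(X[...,0]-x,X[...,1]-y)<80)
    M=near&(X[...,2]>12)&(X[...,2]<40)
    G=near&(p.min(2)>70)&(hs[...,1]<60)
    if M.sum()>60: print(n,"plate",rect(M,.019,c),"recess",rect(G,.003,c),"z",round(float(np.median(X[M][:,2])),1))
E
python3 pl.py wrist w2; python3 -c "
from h import *
go(426,-258,46.7)"
```

```text
0.058 2853 [ 427.5 -257.1   47.    45.4  -71.1]
0.042 7265 [ 429.8 -255.7   92.5   51.8   79.4]
0.026 10383 [ 432.5 -252.8  124.    61.5   82.4]
t 14.0 pos [ 407.2 -247.6  170.8] rot [1.7994e+02 1.3000e-01 8.1240e+01] F [ 0.  -3.1  0.3] open 91.8 grip 0.0
  turn -0.0 shift shares [-0.3   0.81  4.96]
```

```bash
python3 pl.py wrist w3; python3 pl.py top t3 1; python3 -c "
from h import *
go(427,-258,46.7)"
```

```text
0.058 2863 [ 428.2 -252.3   46.3   45.3   81.1]
0.042 7300 [ 429.9 -250.9   92.2   51.8   79.4]
0.026 10418 [ 433.3 -248.   123.7   60.9   81.7]
0.058 148 [ 432.8 -240.8   41.4   22.4  -12.2]
0.042 482 [ 435.8 -229.8   52.2   51.2  -11.3]
0.026 784 [ 438.9 -222.6   74.9   60.1   82.3]
bar plate [449.   17.2  65.9  20.1  86.9] recess [447.3  19.   83.7  37.6  87.5] z 18.9
t 14.1 pos [ 407.3 -244.7  170.5] rot [179.98   0.    81.19] F [0.1 0.9 0.3] open 91.8 grip 0.0
  turn -0.0 shift shares [-0.4   0.86  4.95]
```

View pics/w3.png

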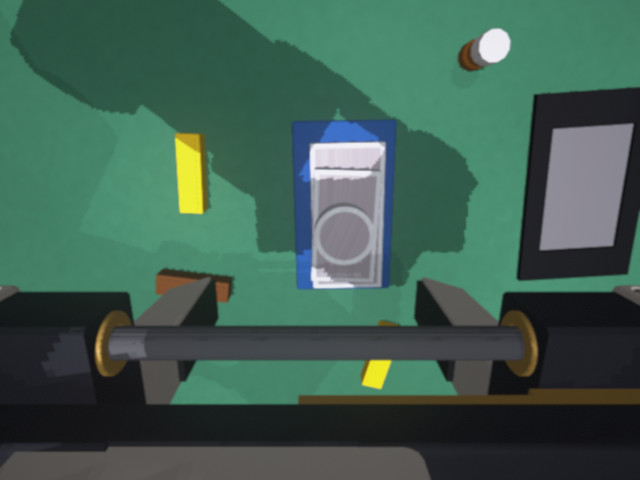

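The round plate is centred at pixel (346,236), and the top camera shows the bar lying flat in its recess (z 18.9, about 2 mm off centre). Now the round plate.

Call:
send_rows --plan '[[[-0.11,0.44,0.5],[0,0,0]],[[-0.11,0.44,0.7],[0,0,0]],[[0,0,0.7],[0,0,0]],[[0,0,0.7],[0,0,0]],[[0,0,0.7],[0,0,0]],[[0,0,0.6],[0,0,0]],[[0,0,0.5],[0,0,0]],[[0,0,0.3],[0,0,0]],[[0,0,0.2],[0,0,0]],[[0,0,0.05],[0,0,0]]]'

```text
time: 15.35
tool_pos: [0.4285, -0.253, 0.0464]
tool_rot: [3.141, 0.0, 1.419]
contact_force: [-0.2, 0.3, 0.2]
opening: 0.0919
grip_force: 0.0
```

Call:
send_rows --plan '[[[0,0,0],[0,0,0]],[[0,0,0],[0,0,0]],[[0,0,0],[0,0,0]],[[0,0,0],[0,0,0]],[[0,0,0],[0,0,0]],[[0,0,0],[0,0,0]],[[0,0,0],[0,0,0]],[[0,0,0],[0,0,0]],[[0,0,0],[0,0,0]],[[0,0,0],[0,0,0]]]' --gripper -1 --force 25

```text
time: 16.6
tool_pos: [0.4285, -0.253, 0.0465]
tool_rot: [3.142, 0.0, 1.419]
contact_force: [-0.9, -0.1, 1.3]
opening: 0.0451
grip_force: 25.0
```

```bash
python3 -c "
from h import *
go(453,245,90)"
```

```text
t 16.6 pos [ 428.5 -253.    46.5] rot [180.    0.   81.3] F [-0.9 -0.1  1.3] open 45.1 grip 25.0
  turn -0.0 shift shares [19.84 -2.04 -1.74]
```

Call:
send_rows --plan '[[[0,0,-0.15],[0,0,0]],[[0,0,-0.4],[0,0,0]],[[0,0,-0.5],[0,0,0]],[[0,0,-0.5],[0,0,0]],[[0.3,0,-0.2],[0,0,0]],[[0.7,-0.1,0],[0,0,0]],[[1,-0.1,0],[0,0,0]],[[1,-0.1,0],[0,0,0]],[[1,-0.1,0],[0,0,0]],[[1,-0.1,0],[0,0,0]]]'

```text
time: 17.85
tool_pos: [0.4343, -0.1253, 0.0898]
tool_rot: [-3.14, -0.001, 1.419]
contact_force: [-0.3, -0.4, -0.3]
opening: 0.0452
grip_force: 25.0
```

Call:
send_rows --plan '[[[1,-0.1,0],[0,0,0]],[[1,-0.1,0],[0,0,0]],[[1,-0.1,0],[0,0,0]],[[1,-0.1,0],[0,0,0]],[[1,-0.1,0],[0,0,0]],[[1,-0.1,0],[0,0,0]],[[1,-0.1,0],[0,0,0]],[[1,-0.1,0],[0,0,0]],[[1,-0.1,0],[0,0,0]],[[1,-0.1,0],[0,0,0]]]'

```text
time: 19.1
tool_pos: [0.4468, 0.1251, 0.0898]
tool_rot: [-3.14, 0.0, 1.42]
contact_force: [1.4, -0.6, -0.8]
opening: 0.045
grip_force: 25.0
```

Call:
send_rows --plan '[[[1,-0.1,0],[0,0,0]],[[1,-0.1,0],[0,0,0]],[[1,-0.1,0],[0,0,0]],[[0.7,-0.1,0],[0,0,0]],[[0.4,-0.1,0],[0,0,0]],[[0,0,0],[0,0,0]],[[0,0,0],[0,0,0]],[[0,0,0],[0,0,0]],[[0,0,0],[0,0,0]],[[0,0,0],[0,0,0]]]'

```text
time: 20.35
tool_pos: [0.4513, 0.2264, 0.0902]
tool_rot: [3.141, 0.0, 1.419]
contact_force: [0.9, 0.3, 0.5]
opening: 0.045
grip_force: 25.0
```

```bash
python3 -c "
from h import *
go(453,245,7.5)"; python3 wr.py 453 246 3 w4 60;  python3 wr.py 453 246 101 w4 60; python3 -c "
from h import *
p,d=read_camera('top');c=cam('top');X=cloud(d,c)*1000
cv2.imwrite('pics/t4.png',p)
hs=cv2.cvtColor(p,cv2.COLOR_BGR2HSV)
W=np.zeros((480,640),bool);W[220:275,140:222]=1
print(rect((p.max(2)<60)&W,.006,c))"
```

```text
t 20.35 pos [451.3 226.4  90.2] rot [179.99   0.    81.28] F [0.9 0.3 0.5] open 45.0 grip 25.0
  turn -0.0 shift shares [ 0.75 -0.05  3.31]
9122 [445.  257.9  91.7  61.5 -53. ]
6476 [452.6 233.5  46.4  31.3  -8.7]
[457.  237.6 159.  127.5 -88.7]
```

View pics/w4.png

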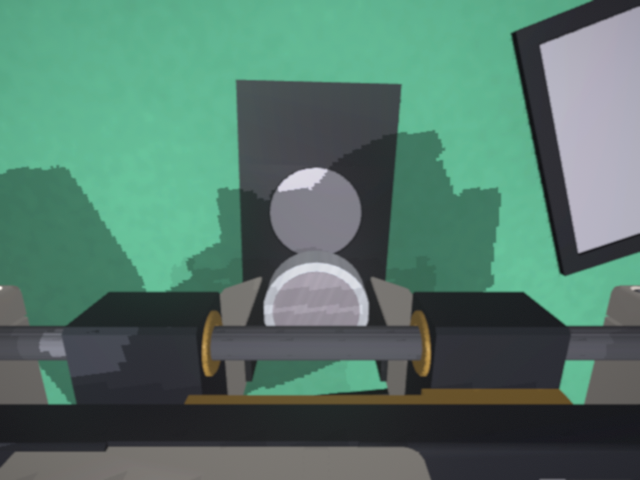

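```bash
python3 -c "
from h import *
c=cam('wrist')
p=cv2.imread('pics/w4.png');hs=cv2.cvtColor(p,cv2.COLOR_BGR2HSV)
M=((p.min(2)>70)&(hs[...,1]<60)).astype(np.uint8);M[:150]=0;M[245:]=0;M[:,:260]=0;M[:,372:]=0
k=max(cv2.findContours(M,0,1)[0],key=cv2.contourArea)[:,0];k=k[k[:,1]<242]
w=onplane(k,.003,c)[:,:2]*1000
A=np.c_[2*w,np.ones(len(w))];s=np.linalg.lstsq(A,(w**2).sum(1),rcond=None)[0]
print('recess',s[:2],np.sqrt(s[2]+s[0]**2+s[1]**2))
"
```

```text
recess [450.74587684 255.8936761 ] 32.202078692700375
```

```bash
python3 -c "
from h import *
c=cam('wrist')
for uv,z in (((316,168),.003),((270,212),.003),((361,212),.003),((237,81),.006),((401,85),.006),((316,263),.1025),((316,250),.0865),((513,33),.006),((565,275),.006)): print(uv,onplane(uv,z,c)*1000)
c=cam('top')
print('top')
for uv in ((151,222),(143,262),(219,232),(212,273),(140,151),(147,190)): print(uv,onplane(uv,.006,c)*1000)
"
```

```text
(316, 168) [[459.23982555 275.73544055   3.        ]]
(270, 212) [[424.30828084 251.58537107   3.        ]]
(361, 212) [[484.65226785 242.31411222   3.        ]]
(237, 81) [[420.14565381 334.40824091   6.        ]]
(401, 85) [[517.49685722 317.17794333   6.        ]]
(316, 263) [[454.84563597 247.32735446 102.5       ]]
(316, 250) [[454.9085105  247.70254486  86.5       ]]
(513, 33) [[584.42289823 335.39246861   6.        ]]
(565, 275) [[619.5211315  176.90003735   6.        ]]
top
(151, 222) [[513.96142705 319.86001838   6.        ]]
(143, 262) [[419.17373358 333.17453722   6.        ]]
(219, 232) [[494.15686421 159.10117703   6.        ]]
(212, 273) [[397.05895108 171.39265133   6.        ]]
(140, 151) [[684.5432885  355.47874757   6.        ]]
(147, 190) [[590.3155717 333.5362599   6.       ]]
```

Call:
send_rows --plan '[[[0.4,0,0.4],[0,0,0]],[[0.4,-0.03,0.6],[0,0,0]],[[0,0,0.6],[0,0,0]],[[0,0,0.5],[0,0,0]],[[0,0,0.4],[0,0,0]],[[0,0,0.3],[0,0,0]],[[0,0,0.2],[0,0,0]],[[0,0,0.12],[0,0,0]],[[0,0,0.07],[0,0,0]],[[0,0,0.05],[0,0,0]]]'

```text
time: 21.75
tool_pos: [0.4537, 0.2466, 0.0093]
tool_rot: [3.141, -0.0, 1.419]
contact_force: [-0.8, 0.4, -1.1]
opening: 0.0452
grip_force: 25.0
```

Call:
send_rows --plan '[[[0,0,0.02],[0,0,0]],[[0,0,0.02],[0,0,0]],[[0,0,0.01],[0,0,0]],[[0,0,0.01],[0,0,0]],[[0,0,0],[0,0,0]],[[0,0,0],[0,0,0]],[[0,0,0],[0,0,0]],[[0,0,0],[0,0,0]],[[0,0,0],[0,0,0]],[[0,0,0],[0,0,0]]]'

```text
time: 23.0
tool_pos: [0.4535, 0.2465, 0.0077]
tool_rot: [-3.142, 0.0, 1.419]
contact_force: [0.6, -1.3, -1.2]
opening: 0.045
grip_force: 25.0
```

Call:
send_rows --plan '[[[0,0,0.01],[0,0,0]],[[0,0,0.01],[0,0,0]],[[0,0,0.01],[0,0,0]],[[0,0,0],[0,0,0]],[[0,0,0],[0,0,0]],[[0,0,0],[0,0,0]],[[0,0,0],[0,0,0]],[[0,0,0],[0,0,0]],[[0,0,0],[0,0,0]],[[0,0,0],[0,0,0]]]'

```text
time: 24.25
tool_pos: [0.4536, 0.2465, 0.0075]
tool_rot: [3.141, -0.0, 1.419]
contact_force: [-1.7, -1.1, 6.5]
opening: 0.0449
grip_force: 25.0
```

Call:
send_rows --plan '[[[0,0,0],[0,0,0]],[[0,0,0],[0,0,0]],[[0,0,0],[0,0,0]],[[0,0,0],[0,0,0]],[[0,0,0],[0,0,0]],[[0,0,-0.3],[0,0,0]],[[0,0,-0.7],[0,0,0]],[[0,0,-0.9],[0,0,0]],[[-0.4,0,-0.9],[0,0,0]],[[-0.8,0.1,-0.9],[0,0,0]]]' --gripper 1

```text
time: 25.5
tool_pos: [0.4514, 0.2166, 0.1007]
tool_rot: [3.141, -0.0, 1.42]
contact_force: [0.0, 0.1, 0.6]
opening: 0.092
grip_force: 0.0
```

Call:
send_rows --plan '[[[-1,0.1,-0.8],[0,0,0]],[[-1,0.1,-0.8],[0,0,0]],[[-1,0.1,-0.7],[0,0,0]],[[-1,0.1,-0.5],[0,0,0]],[[-1,0.1,0],[0,0,0]],[[-1,0.1,0],[0,0,0]],[[-1,0.1,0],[0,0,0]],[[-1,0.1,0],[0,0,0]],[[-1,0.1,0],[0,0,0]],[[-1,0.1,0],[0,0,0]]]'

```text
time: 26.75
tool_pos: [0.4382, -0.0352, 0.17]
tool_rot: [3.141, 0.0, 1.419]
contact_force: [-0.2, 0.4, -0.6]
opening: 0.0919
grip_force: 0.0
```

Call:
send_rows --plan '[[[-1,0.1,0],[0,0,0]],[[-1,0.1,0],[0,0,0]],[[-1,0,0],[0,0,0]],[[-1,0,0],[0,0,0]],[[-1,0,0],[0,0,0]],[[-1,0,0],[0,0,0]],[[-1,0,0],[0,0,0]],[[-0.8,0,0],[0,0,0]],[[-0.4,0,0],[0,0,0]],[[0,0,0],[0,0,0]]]'

```text
time: 28.0
tool_pos: [0.4122, -0.238, 0.1697]
tool_rot: [3.141, 0.0, 1.418]
contact_force: [0.5, 0.0, -0.7]
opening: 0.092
grip_force: 0.0
```

```bash
sleep 0; python3 -c "
from h import *
read_camera('top')"; python3 pl.py wrist w5; python3 pl.py top t5 1;python3 -c "
from h import *
go(429,-252.5,30.5,79.5)"
```

```text
0.042 7158 [ 429.9 -252.2   92.7   51.8   79.5]
0.026 10222 [ 432.7 -249.4  124.1   61.3   82.5]
0.042 329 [ 436.8 -223.5   52.2   38.5  -11.5]
0.026 615 [ 439.7 -216.7   63.1   60.    82.6]
round plate [455.6 245.7  46.3  42.  -88.6] recess [454.5 247.3  61.8  60.9   2.7] z 19.4
bar plate [449.   17.2  65.9  20.1  87.5] recess [447.2  19.   83.9  37.6  87.5] z 19.0
t 28.15 pos [ 412.3 -237.1  169.5] rot [-1.800e+02 -1.000e-02  8.133e+01] F [0.8 0.4 0.1] open 91.4 grip 0.0
  turn 0.0204 shift shares [-0.48  0.77  5.56]
```

Call:
send_rows --plan '[[[0,0,0],[0,0,0.02]],[[-0.24,0.4,0.7],[0,0,0]],[[-0.24,0.41,0.8],[0,0,0]],[[0,0,0.8],[0,0,0]],[[0,0,0.8],[0,0,0]],[[0,0,0.8],[0,0,0]],[[0,0,0.7],[0,0,0]],[[0,0,0.5],[0,0,0]],[[0,0,0.3],[0,0,0]],[[0,0,0.14],[0,0,0]]]'

```text
time: 29.4
tool_pos: [0.4301, -0.2533, 0.0308]
tool_rot: [3.142, 0.0, 1.387]
contact_force: [-1.3, -0.2, -0.8]
opening: 0.0918
grip_force: 0.0
```

Call:
send_rows --plan '[[[0,0,0],[0,0,0]],[[0,0,0],[0,0,0]],[[0,0,0],[0,0,0]],[[0,0,0],[0,0,0]],[[0,0,0],[0,0,0]],[[0,0,0],[0,0,0]],[[0,0,0],[0,0,0]],[[0,0,0],[0,0,0]],[[0,0,0],[0,0,0]],[[0,0,0],[0,0,0]]]' --gripper -1 --force 40

```text
time: 30.65
tool_pos: [0.4301, -0.2534, 0.0311]
tool_rot: [3.141, 0.0, 1.388]
contact_force: [-1.1, 0.3, 2.8]
opening: 0.0513
grip_force: 40.0
```

```bash
python3 -c "
from h import *
go(642,-262,75,84.9)"
```

```text
t 30.65 pos [ 430.1 -253.4   31.1] rot [1.7999e+02 1.0000e-02 7.9500e+01] F [-1.1  0.3  2.8] open 51.3 grip 40.0
  turn -0.06 shift shares [ 0.41  8.47 -1.76]
```

Call:
send_rows --plan '[[[0,0,-0.15],[0,0,0]],[[0,0,-0.4],[0,0,0]],[[0,0,-0.5],[0,0,0]],[[0,0,-0.5],[0,0,0]],[[0,0,-0.2],[0,0,-0.03]],[[0,0.2,0],[0,0,-0.03]],[[0,0.5,0],[0,0,0]],[[0,0.7,0],[0,0,0]],[[0,0.7,0],[0,0,0]],[[0,0.7,0],[0,0,0]]]'

```text
time: 31.9
tool_pos: [0.5009, -0.2598, 0.075]
tool_rot: [3.141, 0.0, 1.481]
contact_force: [-0.6, 0.5, -2.9]
opening: 0.0514
grip_force: 40.0
```

Call:
send_rows --plan '[[[0,0.7,0],[0,0,0]],[[0,0.7,0],[0,0,0]],[[0.1,0.7,0],[0,0,0]],[[0.1,0.7,0],[0,0,0]],[[0.1,0.7,0],[0,0,0]],[[0.1,0.7,0],[0,0,0]],[[0,0.7,0],[0,0,0]],[[0,0.5,0],[0,0,0]],[[0,0.2,0],[0,0,0]],[[0,0,0],[0,0,0]]]'

```text
time: 33.15
tool_pos: [0.6401, -0.262, 0.0745]
tool_rot: [-3.141, -0.0, 1.482]
contact_force: [0.3, -0.2, -2.4]
opening: 0.0517
grip_force: 40.0
```

```bash
python3 -c "
from h import *
read_camera('top')
go(642,-262,8.1,84.9)"; python3 wr.py 642 -250 3 w6 80
```

```text
t 33.2 pos [ 639.8 -262.1   74.5] rot [-1.7996e+02 -1.0000e-02  8.4890e+01] F [-0.4  0.8 -1.6] open 51.5 grip 40.0
  turn -0.0001 shift shares [0.01 0.09 2.66]
4997 [ 646.7 -210.9   68.8   34.8   -5.1]
```

View pics/w6.png

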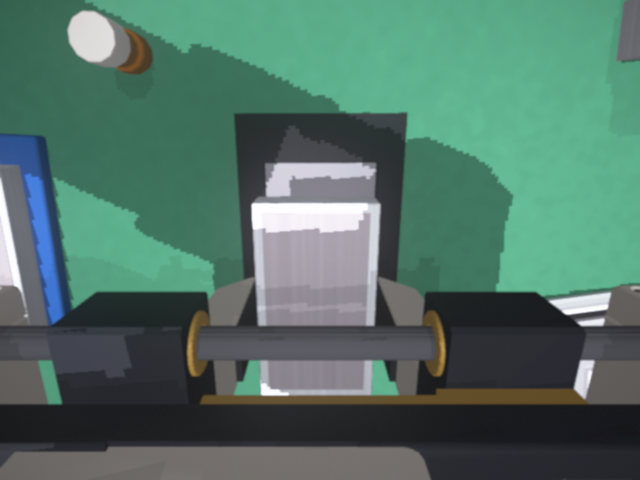

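```bash
python3 -c "
from h import *
c=cam('wrist')
for uv,z in (((266,163),.003),((376,163),.003),((236,115),.006),((406,114),.006),((253,200),.0854),((379,200),.0854)): print(uv,onplane(uv,z,c)*1000)
"
```

```text
(266, 163) [[ 614.66886997 -205.26447915    3.        ]]
(376, 163) [[ 680.99406721 -211.23341291    3.        ]]
(236, 115) [[ 601.31343313 -176.41303285    6.        ]]
(406, 114) [[ 699.00096937 -184.66469995    6.        ]]
(253, 200) [[ 619.1622003 -212.8764011   85.4      ]]
(379, 200) [[ 669.24386962 -217.37910278   85.4       ]]
```

Recess far edge is at row 163 and the plate's far edge at row 200. They are aligned to within about 3 mm, so I'll make a small shift and lower.

Call:
send_rows --plan '[[[0,0.06,0.3],[0,0,0]],[[-0.01,0.05,0.5],[0,0,0]],[[0,0,0.5],[0,0,0]],[[0,0,0.4],[0,0,0]],[[0,0,0.3],[0,0,0]],[[0,0,0.2],[0,0,0]],[[0,0,0.15],[0,0,0]],[[0,0,0.12],[0,0,0]],[[0,0,0.08],[0,0,0]],[[0,0,0.04],[0,0,0]]]'

```text
time: 34.5
tool_pos: [0.6428, -0.2628, 0.01]
tool_rot: [3.141, 0.0, 1.482]
contact_force: [0.1, 0.0, -3.0]
opening: 0.0515
grip_force: 40.0
```

Call:
send_rows --plan '[[[0,0,0.02],[0,0,0]],[[0,0,0.02],[0,0,0]],[[0,0,0.01],[0,0,0]],[[0,0,0.01],[0,0,0]],[[0,0,0],[0,0,0]],[[0,0,0],[0,0,0]],[[0,0,0],[0,0,0]],[[0,0,0],[0,0,0]],[[0,0,0],[0,0,0]],[[0,0,0],[0,0,0]]]'

```text
time: 35.75
tool_pos: [0.6428, -0.2627, 0.0085]
tool_rot: [3.142, 0.0, 1.482]
contact_force: [-0.5, 0.8, -2.3]
opening: 0.0514
grip_force: 40.0
```

Call:
send_rows --plan '[[[0,0,0.01],[0,0,0]],[[0,0,0.01],[0,0,0]],[[0,0,0.01],[0,0,0]],[[0,0,0],[0,0,0]],[[0,0,0],[0,0,0]],[[0,0,0],[0,0,0]],[[0,0,0],[0,0,0]],[[0,0,0],[0,0,0]],[[0,0,0],[0,0,0]],[[0,0,0],[0,0,0]]]'

```text
time: 37.0
tool_pos: [0.6428, -0.2628, 0.0082]
tool_rot: [3.141, 0.0, 1.482]
contact_force: [-2.7, 1.9, 5.8]
opening: 0.0517
grip_force: 40.0
```

Call:
send_rows --plan '[[[0,0,0],[0,0,0]],[[0,0,0],[0,0,0]],[[0,0,0],[0,0,0]],[[0,0,0],[0,0,0]],[[0,0,0],[0,0,0]],[[0,0,-0.3],[0,0,0]],[[0,0,-0.7],[0,0,0]],[[0,0,-0.9],[0,0,0]],[[0,-0.4,-0.9],[0,0,0]],[[0.1,-0.8,-0.9],[0,0,0]]]' --gripper 1

```text
time: 38.25
tool_pos: [0.6135, -0.2578, 0.1025]
tool_rot: [3.139, 0.001, 1.482]
contact_force: [0.3, 0.5, 0.3]
opening: 0.0916
grip_force: 0.0
```

Call:
send_rows --plan '[[[0,-1,-0.8],[0,0,0]],[[0,-1,-0.8],[0,0,0]],[[0,-1,-0.5],[0,0,0]],[[0,-1,0],[0,0,0]],[[0,-1,0],[0,0,0]],[[0,-1,0],[0,0,0]],[[0,-1,0],[0,0,0]],[[0,-0.7,0],[0,0,0]],[[0,-0.4,0],[0,0,0.028]],[[0,0,0],[0,0,0]]]'

```text
time: 39.5
tool_pos: [0.4115, -0.2398, 0.1536]
tool_rot: [3.14, 0.001, 1.436]
contact_force: [0.4, -0.0, -1.0]
opening: 0.0918
grip_force: 0.0
```

```bash
python3 -c "
from h import *
read_camera('top')
read_camera('top')"; python3 pl.py wrist w7; python3 pl.py top t7 1;python3 -c "
from h import *
go(433,-249.3,15,82.3)"
```

```text
0.026 11264 [ 433.3 -249.5  122.7   59.7   82.4]
0.026 615 [ 439.6 -216.1   61.7   60.1   82.8]
round plate [455.6 245.7  46.3  42.  -88.6] recess [454.5 247.3  61.8  60.9   2.7] z 19.6
bar plate [448.9  17.1  66.1  20.2  87.5] recess [447.3  19.   83.7  37.6  87.5] z 19.5
compact plate [ 644.  -259.9   92.6   53.7   85.2] recess [ 643.8 -259.7  109.    69.5   84.8] z 19.2
t 39.7 pos [ 412.  -239.7  152.8] rot [1.7997e+02 2.0000e-02 8.2400e+01] F [-0.1  0.5 -0.3] open 91.6 grip 0.0
  turn 0.0011 shift shares [-0.27  0.88  5.51]
```

Call:
send_rows --plan '[[[0,0,0.4],[0,0,0]],[[-0.13,0.44,0.7],[0,0,0]],[[-0.14,0.44,0.8],[0,0,0]],[[0,0,0.8],[0,0,0]],[[0,0,0.8],[0,0,0]],[[0,0,0.7],[0,0,0]],[[0,0,0.6],[0,0,0]],[[0,0,0.4],[0,0,0]],[[0,0,0.2],[0,0,0]],[[0,0,0.11],[0,0,0]]]'

```text
time: 40.95
tool_pos: [0.4325, -0.2493, 0.0149]
tool_rot: [3.141, 0.0, 1.438]
contact_force: [0.1, -0.2, 0.6]
opening: 0.0917
grip_force: 0.0
```

Call:
send_rows --plan '[[[0,0,0],[0,0,0]],[[0,0,0],[0,0,0]],[[0,0,0],[0,0,0]],[[0,0,0],[0,0,0]],[[0,0,0],[0,0,0]],[[0,0,0],[0,0,0]],[[0,0,0],[0,0,0]],[[0,0,0],[0,0,0]],[[0,0,0],[0,0,0]],[[0,0,0],[0,0,0]]]' --gripper -1 --force 50

```text
time: 42.2
tool_pos: [0.4326, -0.2494, 0.0152]
tool_rot: [3.141, 0.0, 1.438]
contact_force: [1.1, 0.4, 4.5]
opening: 0.0593
grip_force: 50.0
```

```bash
python3 -c "
from h import *
go(651,266,95,101.7)"
```

```text
t 42.2 pos [ 432.6 -249.4   15.2] rot [1.7996e+02 3.0000e-02 8.2380e+01] F [1.1 0.4 4.5] open 59.3 grip 50.0
  turn -0.2147 shift shares [18.42 12.73 -3.19]
```

Call:
send_rows --plan '[[[0,0,-0.15],[0,0,0]],[[0,0,-0.4],[0,0,0]],[[0,0,-0.7],[0,0,0]],[[0,0,-0.8],[0,0,0]],[[0,0,-0.8],[0,0,0]],[[0,0,-0.4],[0,0,0]],[[0,0,-0.1],[0,0,-0.05]],[[0,0,0],[0,0,-0.06]],[[0,0,0],[0,0,-0.06]],[[0,0,0],[0,0,-0.045]]]'

```text
time: 43.45
tool_pos: [0.4319, -0.2489, 0.0984]
tool_rot: [-3.141, -0.001, 1.778]
contact_force: [0.2, -0.7, -3.6]
opening: 0.0592
grip_force: 50.0
```

Call:
send_rows --plan '[[[0.4,0.28,0],[0,0,0]],[[0.8,0.55,0],[0,0,0]],[[0.8,0.55,0],[0,0,0]],[[0.8,0.55,0],[0,0,0]],[[0.8,0.55,0],[0,0,0]],[[0.8,0.55,0],[0,0,0]],[[0.8,0.55,0],[0,0,0]],[[0.8,0.55,0],[0,0,0]],[[0.8,0.55,0],[0,0,0]],[[0.8,0.55,0],[0,0,0]]]'

```text
time: 44.7
tool_pos: [0.5216, -0.0349, 0.0985]
tool_rot: [-3.141, -0.0, 1.774]
contact_force: [0.4, 0.1, -2.7]
opening: 0.0597
grip_force: 50.0
```

Call:
send_rows --plan '[[[0.8,0.55,0],[0,0,0]],[[0.8,0.55,0],[0,0,0]],[[0.8,0.55,0],[0,0,0]],[[0.8,0.55,0],[0,0,0]],[[0.8,0.55,0],[0,0,0]],[[0.8,0.55,0],[0,0,0]],[[0.8,0.55,0],[0,0,0]],[[0.8,0.55,0],[0,0,0]],[[0.8,0.55,0],[0,0,0]],[[0.8,0.55,0],[0,0,0]]]'

```text
time: 45.95
tool_pos: [0.6151, 0.1888, 0.0981]
tool_rot: [-3.14, -0.0, 1.774]
contact_force: [0.0, -0.1, -3.4]
opening: 0.0594
grip_force: 50.0
```

Call:
send_rows --plan '[[[0.8,0.55,0],[0,0,0]],[[0.8,0.55,0],[0,0,0]],[[0.6,0.45,0],[0,0,0]],[[0.4,0.3,0],[0,0,0]],[[0.22,0.15,0],[0,0,0]],[[0,0,0.3],[0,0,0]],[[0,0,0.5],[0,0,0]],[[0,0,0.2],[0,0,0]],[[0,0,0],[0,0,0]],[[0,0,0],[0,0,0]]]'

```text
time: 47.2
tool_pos: [0.6505, 0.2663, 0.074]
tool_rot: [3.141, 0.0, 1.775]
contact_force: [-1.2, -1.1, -2.6]
opening: 0.0597
grip_force: 50.0
```

```bash
python3 -c "
from h import *
go(651,266,8.2,101.7)"; python3 wr.py 652 266 3 w8 90
```

```text
t 47.2 pos [650.5 266.3  74. ] rot [179.97   0.   101.72] F [-1.2 -1.1 -2.6] open 59.7 grip 50.0
  turn 0.0002 shift shares [-0.02  0.02  2.63]
3337 [638.7 328.1  76.7  14.6  11.7]
```

View pics/w8.png

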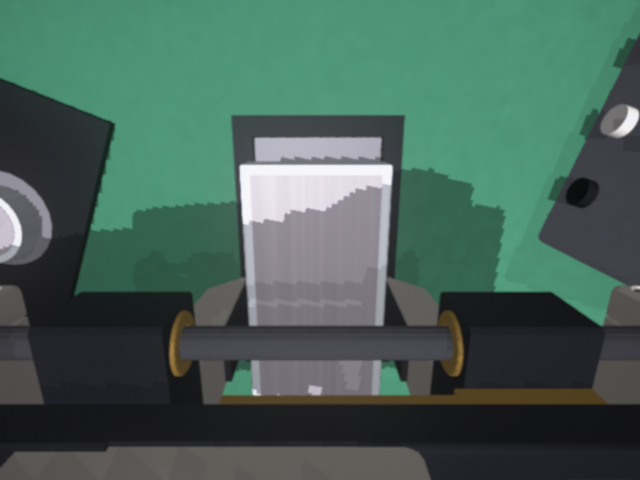

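```bash
python3 -c "
from h import *
c=cam('wrist')
P=[onplane(uv,z,c)[0]*1000 for uv,z in (((255.5,137),.003),((381.5,137),.003),((240.5,164.5),.085),((391.5,164.5),.085))]
r=(P[0]+P[1])/2;q=(P[2]+P[3])/2;e=np.array([-.203,.979])
d=(r-q)[:2]-8*e
print(r,q,d,'tool x,y shares',d@e/25,d@[.979,.203]/25)
"
```

```text
[637.9601451  334.80351206   3.        ] [638.1263612  326.24425388  85.        ] [1.45778389 0.72725818] tool x,y shares 0.0166422251582954 0.06299215374059124
```

Recess and plate edges are aligned to within 2 mm, so I'm lowering the plate.

Call:
send_rows --plan '[[[0,0.04,0.3],[0,0,0]],[[0,0,0.5],[0,0,0]],[[0,0,0.5],[0,0,0]],[[0,0,0.4],[0,0,0]],[[0,0,0.3],[0,0,0]],[[0,0,0.2],[0,0,0]],[[0,0,0.14],[0,0,0]],[[0,0,0.1],[0,0,0]],[[0,0,0.07],[0,0,0]],[[0,0,0.04],[0,0,0]]]'

```text
time: 48.5
tool_pos: [0.6514, 0.2666, 0.01]
tool_rot: [3.141, 0.0, 1.776]
contact_force: [0.4, -0.1, -3.7]
opening: 0.0596
grip_force: 50.0
```

Call:
send_rows --plan '[[[0,0,0.02],[0,0,0]],[[0,0,0.02],[0,0,0]],[[0,0,0.01],[0,0,0]],[[0,0,0.01],[0,0,0]],[[0,0,0.01],[0,0,0]],[[0,0,0],[0,0,0]],[[0,0,0],[0,0,0]],[[0,0,0],[0,0,0]],[[0,0,0],[0,0,0]],[[0,0,0],[0,0,0]]]'

```text
time: 49.75
tool_pos: [0.6513, 0.2666, 0.0083]
tool_rot: [3.142, 0.0, 1.776]
contact_force: [-1.1, -0.6, -1.5]
opening: 0.0593
grip_force: 50.0
```

Call:
send_rows --plan '[[[0,0,0.01],[0,0,0]],[[0,0,0.01],[0,0,0]],[[0,0,0],[0,0,0]],[[0,0,0],[0,0,0]],[[0,0,0],[0,0,0]],[[0,0,0],[0,0,0]],[[0,0,0],[0,0,0]],[[0,0,0],[0,0,0]],[[0,0,0],[0,0,0]],[[0,0,0],[0,0,0]]]'

```text
time: 51.0
tool_pos: [0.6513, 0.2666, 0.0082]
tool_rot: [3.141, 0.0, 1.776]
contact_force: [-4.4, -1.3, 5.4]
opening: 0.0593
grip_force: 50.0
```

Call:
send_rows --plan '[[[0,0,0],[0,0,0]],[[0,0,0],[0,0,0]],[[0,0,0],[0,0,0]],[[0,0,0],[0,0,0]],[[0,0,0],[0,0,0]],[[0,0,-0.3],[0,0,0]],[[0,0,-0.7],[0,0,0]],[[0,0,-0.9],[0,0,0]],[[0,0,-0.9],[0,0,0]],[[0,0,-0.9],[0,0,0]]]' --gripper 1

```text
time: 52.25
tool_pos: [0.6517, 0.2667, 0.1027]
tool_rot: [3.14, -0.0, 1.776]
contact_force: [-0.4, 0.7, -0.3]
opening: 0.0916
grip_force: 0.0
```

Call:
send_rows --plan '[[[-1,-0.4,-0.8],[0,0,0]],[[-1,-0.4,-0.8],[0,0,0]],[[-1,-0.4,-0.8],[0,0,0]],[[-1,-0.4,-0.6],[0,0,0]],[[-1,-0.4,0],[0,0,0]],[[-1,-0.4,0],[0,0,0]],[[-1,-0.4,0],[0,0,0]],[[-1,-0.4,0],[0,0,0]],[[-0.5,-0.2,0],[0,0,0]],[[0,0,0],[0,0,0]]]'

```text
time: 53.5
tool_pos: [0.6114, 0.0408, 0.1761]
tool_rot: [3.14, 0.0, 1.774]
contact_force: [-0.1, -0.3, 0.6]
opening: 0.092
grip_force: 0.0
```

```bash
python3 pl.py top t9 1; python3 -c "
from h import *
go(600,60,200)"
```

```text
phone plate [650.3 275.3 107.8  62.9 -78.2] recess [649.8 281.2 114.2  77.3 -78.3] z 19.5
round plate [459.1 261.9  38.8  15.2 -13.8] recess [462.3 268.1  57.1  20.  -14.4] z 19.6
bar plate [448.9  15.2  61.9  20.1  87.5] recess [495.4 138.9 290.7 220.9  -3.4] z 19.1
compact plate [ 644.2 -259.9   92.7   53.1   84.8] recess [ 643.8 -259.6  108.7   69.2   84.9] z 19.2
t 53.55 pos [611.5  41.5 175.9] rot [179.94  -0.   101.7 ] F [-0.4 -0.2 -0.8] open 92.1 grip 0.0
  turn -0.0 shift shares [ 0.82 -0.3  -0.97]
```

View pics/t9.png

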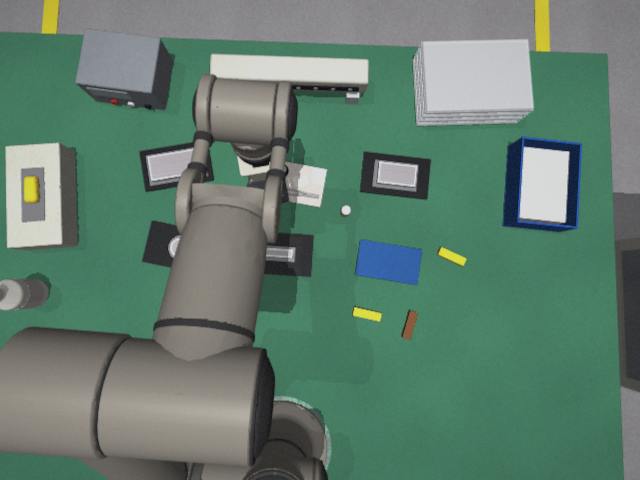

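Call:
send_rows --plan '[[[-1,-0.3,0],[0,0,0]],[[-1,-0.3,0],[0,0,0]],[[-1,-0.3,0],[0,0,0]],[[-1,-0.3,0],[0,0,0]],[[-1,-0.3,0],[0,0,0]],[[-1,-0.3,0],[0,0,0]],[[-1,-0.3,0],[0,0,0]],[[-1,-0.3,0],[0,0,0]],[[-0.5,0,0],[0,0,0]],[[0,0,0],[0,0,0]]]'

```text
time: 54.8
tool_pos: [0.5962, -0.1788, 0.1751]
tool_rot: [3.141, -0.0, 1.775]
contact_force: [0.2, -0.2, 1.0]
opening: 0.0921
grip_force: 0.0
```

```bash
python3 pl.py top t10 1; python3 -c "
from h import *
print(robot.observe()['time'])
p,d=read_camera('scene');cv2.imwrite('pics/s10.png',p)"
```

```text
phone plate [652.5 266.9 125.1  62.2 -78.5] recess [652.7 267.8 140.4  77.2 -78.3] z 19.4
round plate [455.6 245.6  46.4  42.  -88.6] recess [456.1 247.9  60.8  60.8 -43.1] z 19.1
bar plate [448.9  17.1  66.1  20.2  87.5] recess [447.9  19.2  82.   35.9  87.7] z 19.3
compact plate [ 638.2 -293.2   53.6   25.7  -17.9] recess [ 788.8 -347.5  134.2   73.9   70.8] z 19.1
54.85
```

View pics/s10.png

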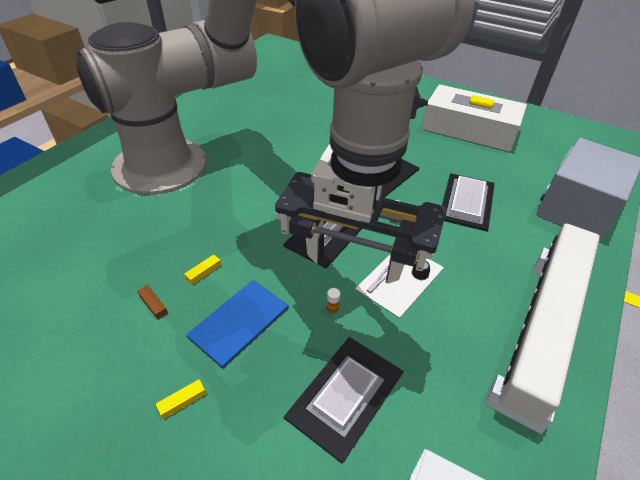

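The pallet is empty and the right jar is standing at (333,300). The phone plate (468,197) and compact plate (345,392) are flat in their trays, all four plates measure at z of about 19 mm inside their recesses, and the gripper is open and clear. Handing in.

```bash
python3 -c "
from h import *
print(robot.hand_in())"
```

```text
the job is handed in; nothing more can be done
None
```

All four plates lie flat in their own recesses, 0 to 3 mm off centre by the top camera, with the gripper open and clear. The job was handed in at about 55 s; no verdict came back. I moved neither jar, though the left one was hidden by the arm in the final pictures I viewed.

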